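# Refit the D-bore knob on a bench variable transformer and hold it home

## Task

The knob has come off the bench variable transformer: pick it up, match its D-bore to the flat on the shaft and push it fully home against the spring washer. Then, with the knob, turn the shaft back counter-clockwise to its zero stop (the red mark on the dial), and finish while still gripping the knob and pressing it fully home there, so that a colleague can tighten its grub screw. Do not disturb the other things on the bench.

Things in the scene. Friction and masses are not known exactly. Their poses are not given: they have to be found in the camera images.
- knob: loose black knob standing upright on the blue mat, 0.05 to 0.1 kg: a round skirt 57 mm across and 9 mm high with a straight grip bar over it (52 mm long, 18 mm wide, flat parallel sides, from 9 to 36 mm above the underside). Origin at the centre of the underside, z up; the bar lies along x, its white pointer line at the +x end
- knob_pointer (a point): pointer end of the grip bar's top, 26 mm along the knob's +x and 36 mm above its underside. The knob's bore opens below, 24 mm deep and D-shaped: 13.0 mm across, its flat 3.3 mm from the axis on the +x side, under the pointer: the pointer must point the way the shaft's flat faces
- variac: bench variable transformer, a fixed grey-green round case 158 mm across, white dial on its lid, black terminal box on its front reaching 110 mm from the axis. Origin at the centre of its underside, front to its -x; lid 102 mm above the origin; the dial's red zero mark lies 135 degrees counter-clockwise (from above) from its +x
- shaft_seat (a point): on the upright shaft's axis, level with the top of the brass bush (40 mm across) where the knob's underside sits when fully home, 106 mm above the variac's origin. Turns with the shaft: z up, x the way the shaft's flat faces, so a fitted knob has the same x axis as this point
- shaft_tip (a point): top of the steel D-shaft, 22 mm above the seat, axes as there. The shaft is 12 mm across with a dark flat 3 mm from the axis (bore clearance 0.5 mm all round, 0.3 mm at the flat: 4 to 9 degrees of play, so the pointer must go a little past the mark for the shaft to reach its stop); the last 3 mm are tapered
- shaft (a joint): angle of the shaft in rad: 0 at the zero stop, where the flat faces the red mark; it grows clockwise seen from above (up to 5.4) and stays where it is left (friction about 0.02 N m)
- spring_washer (a joint): how far the spring washer round the shaft is pressed down, in m: 0 free, when its top stands 4 mm above the seat, 0.004 when flat, level with the seat. It takes 3 N to start it and 9 N to press it flat, and it lifts a knob that is let go
- screw_jar: bystander: glass jar with black lid, 56 mm across, 58 mm high, standing; origin at its underside
- hex_key: bystander: black hex key lying on the mat, 82 mm long; origin at its underside
- solder_spool: bystander: solder spool, 66 mm; origin at its underside
- glue_bottle: bystander: white bottle with orange cap, 50 mm across, 160 mm high; origin at its underside
- driver_blue: bystander: screwdriver with blue handle lying on the desk, 207 mm long; origin at its underside
- tape_black: bystander: roll of black tape lying flat, 66 mm across; origin at its underside
Mind the look-alikes: they are no part of the job. Leave any green or pink look-alike of the knob alone.

How it is judged (in metres and radians):
On the way:
1. the knob is pushed fully home on the shaft, flat to flat, before the shaft is turned to zero (z of knob in the frame of shaft_seat below 0.0015 m and horizontal distance between knob and shaft_seat below 0.002 m and x of knob_pointer in the frame of shaft_seat above 0.02 m and value of joint shaft above 0.25 rad), for 0.1 s.
At the end, for the whole second after the job is handed in: shaft within 0.15 rad of zero; knob on it flat to flat (within 0.3 rad, pointer the way the flat faces), tilt under 0.08 rad, within 2 mm of the axis and 1.5 mm of the seat; washer down more than 2.5 mm; fingers grip the knob (over 3 N), at rest (value of joint shaft below 0.15 rad and z of knob in the frame of shaft_seat below 0.0015 m and horizontal distance between knob and shaft_seat below 0.002 m and x of knob_pointer in the frame of shaft_seat above 0.02 m and angle between the x axis of knob and the x axis of shaft_seat, either way round below 0.3 rad and angle between knob's own z axis and vertical below 0.08 rad and value of joint spring_washer above 0.0025 m and contact force between the fingers and knob above 3 N and linear speed of knob below 0.02 m/s); the arm keeps its last pose, push and grip.
It fails at once if one of the bystanders is moved by more than 30 mm (distance of any of screw_jar, hex_key, solder_spool, glue_bottle, driver_blue, tape_black from where it was at the start of the episode above 0.03 m).
It also fails if it takes over 45 s, if anything falls off the work surface, if the arm or the gripper's body presses on something with over 40 N, if the wrist force passes 120 N, or if a joint passes its speed limit or range.

## Robot

A 6-joint arm with a two-finger parallel gripper is mounted at the origin on a cart in front of the work surface, level with it; the furniture and walls round the work are solid. World frame = base frame: x ahead of the robot, y to its left, z up, the work surface at z = 0. Lengths are in mm, angles in rad, forces in N, time in s.
With the tool pointing down it reaches from about 275 to 725 mm from the base axis. Payload 5.6 kg.
Tool frame: the origin (TCP) lies midway between the tips of the shut fingers; the grasp point (between the pads) lies 19 mm behind it (env.grip_point_offset is the distance from the TCP to the grasp point, in mm); z points along the fingers, y is the line along which they close (so a half turn about z gives the same grasp; the last joint's range is limited). The gripper opens to 85 mm and grips with 20 to 120 N. Pads are 22 mm wide; open, the fingers measure 114 mm over their backs; the gripper's body (76 mm by 85 mm) begins 54 mm behind the grasp point. The pads swing forward as they close: fully open they stand 13 mm farther back than shut.
Start: joints at [-0.885, 0.255, 0.108, 0, -1.424, -0.285], TCP at [214.604, -506.397, 231.283] pointing down, gripper open.
Joint ranges: [-2.95, 2.95], [-1.21, 1.97], [-1.09, 1.5], [-2.87, 1.71], [-2.94, -0.07], [-3.05, 3.05]. Speed limits (rad/s): [2.57, 2.57, 3.14, 3.14, 3.14, 3.14].

## Interface

Orientations are given as a unit quaternion [x, y, z, w].
In Python, from cell import env gives the robot as it stands.
- The arm moves only by the tool drive_tool, never from a script. Its arguments are lists of equal length, an entry for each row: "linear": the shift along the tool's x, y, z in units of 30 mm (1.0 is 30 mm), a list of three; "yaw": the turn about the tool's z in rad. A call has 1 to 8 rows; each row is the pose to reach, as a shift and turn from the pose commanded when the call began, along the tool's axes at that moment; what a row does not reach only later rows make up. A row lasts 1/12 s, in which the tool goes at most 41.7 mm and 7.16 degrees, less where a joint would pass 70% of its speed; a pose out of reach is approached as far as the arm can. A call with a gripper value outside its range is refused whole. "jaw" is the finger opening in mm, from 0 to 85.4, set as the call begins (left out, the last holds). The fingers move at their own pace and stop on an object; "grip_force" is the grip in N (left out, the last holds). Time passes only in rows, so rows that repeat a pose let the fingers close. It gives the time, the measured TCP pose, the force, the opening and the grip force at its end, in the units of the state.
- env.read_state(): the state, without advancing time (a new reading comes with each control period).
- env.camera(name): name is "scene" or "top"; returns the picture (400x640x3 uint8, red, green, blue); there is no depth.
- env.camera_params(name): a dict with "fx", "fy", "cx", "cy" (pixels), "dist_coeffs" ([k1, k2, p1, p2, k3] as OpenCV has them; the pictures are not rectified), "R" (3x3) and "t" (3): a world point X has camera coordinates R X + t. Camera axes: x right, y down, z forward; pixel columns grow to the right and rows downward; lengths in mm; the calibration is good to about 2 mm. A picture is of the moment at which its call begins. camera_params takes no time and is no camera call.
- env.sign_off(): hands the job in; it is judged then, once.
The state is a dict: "t": time; "joint_positions": joint angles; "joint_vel": joint speeds; "effort": joint torques, N m; "tcp_pos": TCP position; "tool_rot": TCP orientation; "ft_force": force on the tool from outside, world axes, zero at the start; "moment": the same for the moment, N m; "grip_width": finger opening in mm; "finger_force": force on a finger pad.
Only numpy, scipy, OpenCV 4.12 (cv2) and the standard library are available. Lean on these libraries where they do the work, as an engineer would, in place of code of your own. Each camera call takes 0.05 s, during which the arm holds its last target. There are 200 camera calls.

## Working session

There is one attempt and no reset: what is moved stays moved. The work goes in short steps, Python scripts to look and compute and a tool call to move; the robot and the scene stay as the last step left them, time stands still between calls to the robot, and variables do not carry over. Pictures are saved under pics/ and viewed, at most 10 in all, crops included, and the job is handed in when it is done.

Besides the shell and the picture viewer there is one more tool, called after "Call:" in YAML: its name, and indented under it one key for each argument. drive_tool: Moves the arm, as the interface text tells. Its arguments: {"type":"object","properties":{"linear":{"type":"array"},"yaw":{"type":"array"},"jaw":{"type":"number"},"grip_force":{"type":"number"}},"required":["linear","yaw"]}

```bash
mkdir -p pics; ls
python3 - <<'E'
from cell import env
import cv2,json
for n in("scene","top"):
    cv2.imwrite(f"pics/{n}0.png",env.camera(n)[:,:,::-1]); p=env.camera_params(n); print(n,p)
s=env.read_state();print(s['t'],s['tcp_pos'],s['tool_rot'],env.grip_point_offset)
E
```

```text
pics
scene {'fx': 441.4572892490913, 'fy': 441.4572892490913, 'cx': 322.0130019527525, 'cy': 206.42172912810636, 'dist_coeffs': array([-0.05337767,  0.        ,  0.        ,  0.        ,  0.        ]), 'R': array([[-0.48481128, -0.87457514, -0.0087373 ],
       [-0.60456616,  0.34232025, -0.71924725],
       [ 0.63202672, -0.34341691, -0.69469925]]), 't': array([413.84002728, 406.58488183, 821.3650705 ])}
top {'fx': 363.87120728601997, 'fy': 363.87120728601997, 'cx': 322.97422386179784, 'cy': 198.04708106340706, 'dist_coeffs': array([-0.04208084,  0.        ,  0.        ,  0.        ,  0.        ]), 'R': array([[-0.01296058, -0.9998512 ,  0.01138433],
       [-0.98972689,  0.01120648, -0.14253107],
       [ 0.14238228, -0.01311466, -0.98972486]]), 't': array([126.3303424 , 601.54162091, 912.76102724])}
0.1 [ 214.45510886 -505.99775107  230.48646806] [-1.99007088e-01  9.79997679e-01  8.26614711e-04 -2.10368360e-04] 18.700000000000003
```

View pics/scene0.png

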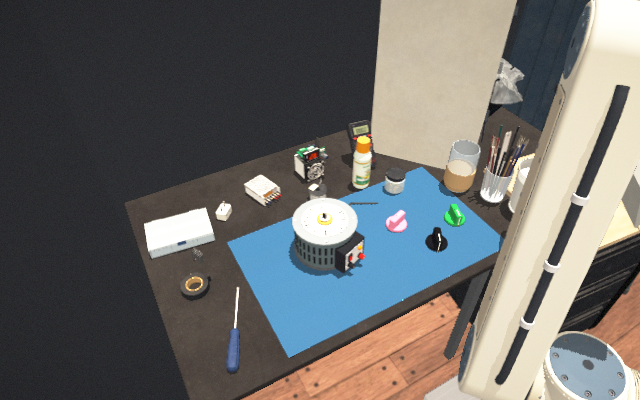

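View pics/top0.png

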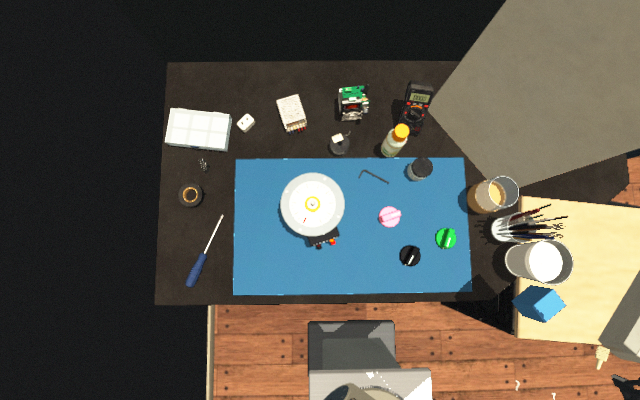

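The scene view shows the variac at about (325,230), the black knob at (437,240), and pink and green look-alikes at (397,222) and (456,215). In the top view the variac is at (312,204) and the knob at (410,256). I'll make one enlarged composite.

Run:
```python
import cv2,numpy as np
def c(n,x,y,w,h): return cv2.resize(cv2.imread(f"pics/{n}0.png")[y:y+h,x:x+w],(400,300),interpolation=cv2.INTER_CUBIC)
a=np.hstack([c("top",390,241,40,30),c("top",272,174,80,60)])
b=np.hstack([c("scene",417,225,40,30),c("scene",285,195,80,60)])
cv2.imwrite("pics/crop1.png",np.vstack([a,b]))
```

```text
(no output)
```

View pics/crop1.png

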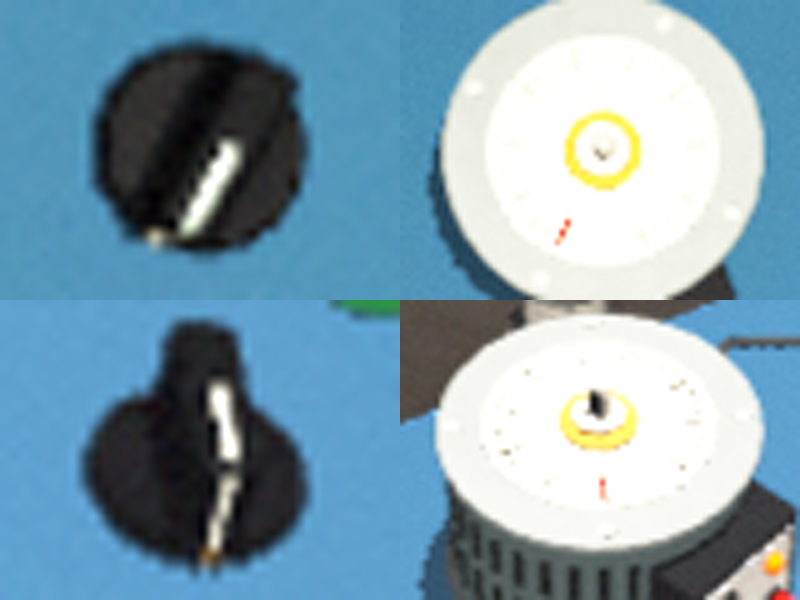

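```bash
cat > h.py <<'E'
import cv2,numpy as np
from cell import env
def pix2w(n,uv,z):
    p=env.camera_params(n);K=np.array([[p['fx'],0,p['cx']],[0,p['fy'],p['cy']],[0,0,1]])
    q=cv2.undistortPoints(np.array([[uv]],float),K,p['dist_coeffs'])[0,0]
    R,t=p['R'],p['t'];d=R.T@np.array([q[0],q[1],1]);C=-R.T@t
    return C+d*(z-C[2])/d[2]
def w2pix(n,X):
    p=env.camera_params(n);K=np.array([[p['fx'],0,p['cx']],[0,p['fy'],p['cy']],[0,0,1]])
    return cv2.projectPoints(np.atleast_2d(X).astype(float),cv2.Rodrigues(p['R'])[0],p['t'],K,p['dist_coeffs'])[0][:,0]
E
python3 - <<'E'
from h import *
np.set_printoptions(precision=1,suppress=True)
def src(x,y,x0,y0,s): return ((x+.5)/s-.5+x0,(y+.5)/s-.5+y0)
T=lambda x,y:src(x,y,390,241,10); V=lambda x,y:src(x-400,y,272,174,5)
S=lambda x,y:src(x,y-300,417,225,10); W=lambda x,y:src(x-400,y-300,285,195,5)
for n in("scene","top"):
    p=env.camera_params(n);print(n,'C',-p['R'].T@p['t'])
print('knob skirt c top@5',pix2w('top',T(200,147),5),'line',pix2w('top',T(232,145),36),pix2w('top',T(187,234),36))
print('scene skirt c',pix2w('scene',S(195,470),5),'line',pix2w('scene',S(216,385),36),pix2w('scene',S(231,465),36))
print('bush top@104',pix2w('top',V(602,150),105),'red',pix2w('top',V(567,222),102),pix2w('top',V(558,243),102))
print('dial lid outer c',pix2w('top',V(602,149),102))
print('scene bush',pix2w('scene',W(598,422),105),'red',pix2w('scene',W(603,480),102),pix2w('scene',W(604,497),102))
def c(n,x,y,w,h): return cv2.resize(cv2.imread(f"pics/{n}0.png")[y:y+h,x:x+w],(400,400),interpolation=cv2.INTER_CUBIC)
cv2.imwrite("pics/crop2.png",np.hstack([c("top",302,194,20,20),c("scene",314,209,20,20)]))
E
```

```text
scene C [-72.7 504.8 866.7]
top C [467.  131.5 987.7]
knob skirt c top@5 [ 450.6 -111.9    5. ] line [ 451.5 -112.6   36. ] [428.9 -99.8  36. ]
scene skirt c [ 450.4 -115.2    5. ] line [ 451.5 -116.2   36. ] [ 428.4 -101.9   36. ]
bush top@104 [580.6 146.9 105. ] red [545.8 164.3 102. ] [535.6 168.7 102. ]
dial lid outer c [581.5 146.9 102. ]
scene bush [579.5 144.9 105. ] red [547.5 160.1 102. ] [537.8 165.  102. ]
```

View pics/crop2.png

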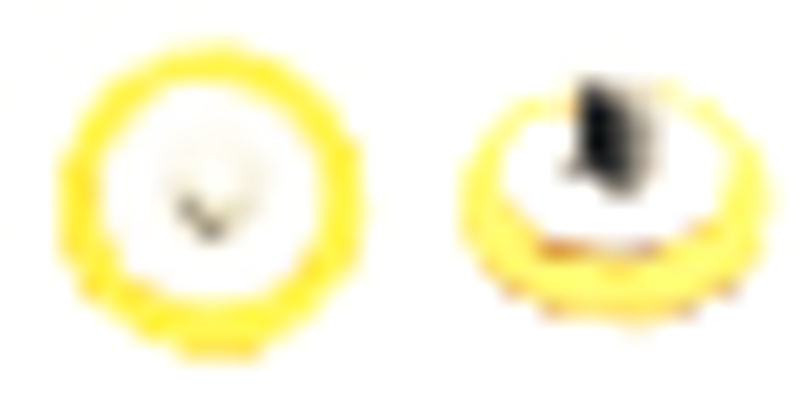

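Run:
```python
from h import *
np.set_printoptions(precision=0,suppress=True,linewidth=150)
o={'top':(302,194),'scene':(314,209)}
ax={'top':(580.6,146.9),'scene':(579.5,144.9)}
# refine axis with yellow ring centroid at z~105
for n in o:
    im=cv2.imread(f'pics/{n}0.png').astype(float);x0,y0=o[n]
    c=im[y0:y0+20,x0:x0+20];g=255-c[:,:,0]
    m=(c[:,:,2]>200)&(g>40)
    ys,xs=np.nonzero(m);e=cv2.fitEllipse(np.c_[xs,ys].astype(np.float32)) 
    print(n,'ring ell',np.array(e[0])+o[n],pix2w(n,np.array(e[0])+o[n],105).round(1))
    dk=255-c.min(2); print(255-c[:,:,2][5:14,5:15] if n=='top' else 255-c[:,:,2][3:11,4:14])
    for yaw in (115,125,135,145,155):
        a=np.radians(yaw);f=np.array([np.cos(a),np.sin(a)]);s=np.array([-f[1],f[0]])
        P=[[*(np.array(ax[n])+3*f+k*5.2*s),z] for z in(128,110) for k in(-1,1)]
        print(yaw,((w2pix(n,P)-o[n]+.5)*20+(0 if n=='top' else np.array([400,0]))).ravel())
```

```text
top ring ell [312. 203.] [581. 147. 105.]
[[ 0.  0.  0.  0.  0.  0.  0.  0.  0.  0.]
 [ 0.  0.  0.  0.  1.  1.  1.  0.  0.  1.]
 [ 0.  0.  0.  1.  2.  1.  2.  3.  1.  1.]
 [ 0.  0.  0.  3.  3.  0.  1.  6.  3.  0.]
 [ 1.  0.  0.  9. 19.  2.  2.  8.  2.  0.]
 [ 0.  0.  0. 10. 79. 27. 23. 15.  1.  0.]
 [ 0.  1.  0.  1. 24. 92. 28.  2.  0.  0.]
 [ 0.  0.  0.  0.  1.  6.  1.  0.  0.  1.]
 [ 0.  0.  1.  0.  0.  0.  0.  0.  0.  1.]]
115 [165. 149. 202. 227. 168. 169. 205. 246.]
125 [160. 157. 211. 227. 164. 177. 214. 246.]
135 [157. 165. 220. 226. 161. 185. 222. 244.]
145 [156. 174. 228. 223. 160. 193. 230. 241.]
155 [156. 182. 235. 218. 160. 202. 238. 237.]
scene ring ell [324. 218.] [581. 144. 105.]
[[  0.   0.   0.   0.   1.   3.   0.   0.   0.   0.]
 [  0.   0.   0.   0.   4. 131.  83.  32.  10.   0.]
 [  0.   0.   0.   0.  13. 209. 193.  95.  30.   1.]
 [  0.   0.   0.   0.  17. 214. 214. 137.  59.   2.]
 [  0.   0.   0.   0.  22. 211. 218. 139.  54.   1.]
 [  0.   0.   0.   1.  68. 145. 200. 139.  45.   1.]
 [  0.   0.   0.   0.   0.   2.  87.  88.   6.   0.]
 [  0.   0.   1.   0.   0.   0.   0.   0.   0.   0.]]
115 [562.  71. 634. 107. 564. 177. 634. 213.]
125 [562.  77. 641. 104. 564. 183. 642. 210.]
135 [564.  83. 648. 100. 565. 190. 648. 206.]
145 [567.  89. 654.  95. 568. 195. 654. 201.]
155 [571.  95. 658.  90. 572. 201. 659. 196.]
```

Run:
```python
from h import *
from scipy.optimize import least_squares
o={'top':(302,194),'scene':(314,209)}; ax={'top':(580.6,146.9),'scene':(580,144.5)}
sl={'top':np.s_[3:14,5:15],'scene':np.s_[2:12,4:14]}
obs={n:255-cv2.imread(f'pics/{n}0.png')[o[n][1]:o[n][1]+20,o[n][0]:o[n][0]+20,2].astype(float) for n in o}
S=16
def model(n,yaw,w,dx,dy,D,z0,sg):
    a=np.radians(yaw);f=np.array([np.cos(a),np.sin(a)]);s=np.array([-f[1],f[0]])
    P=[[*(np.array(ax[n])+3*f+k*w*s),z] for z,k in((128,-1),(128,1),(z0,1),(z0,-1))]
    q=(w2pix(n,P)-o[n]+.5+[dx,dy])*S
    m=np.zeros((20*S,20*S),np.float32);cv2.fillPoly(m,[np.round(q*256).astype(np.int32)],1,shift=8)
    m=cv2.GaussianBlur(m,(0,0),max(sg,.05)*S)
    return D*cv2.resize(m,(20,20),interpolation=cv2.INTER_AREA)
for names in(['scene'],['top'],['scene','top']):
  for yaw in range(100,166,5):
    best=0
    for n in names:
      r=min((least_squares(lambda p:(model(n,yaw,*p)-obs[n])[sl[n]].ravel(),[w,0,0,200,112,.4],diff_step=.05,x_scale=[1,.5,.5,50,3,.2],bounds=([2,-1.5,-1.5,20,108,.1],[5.3,1.5,1.5,300,120,1])) for w in (3,4.8)),key=lambda r:r.cost)
      best+=r.cost
    print(names,yaw,round(best),r.x.round(2))
```

```text
['scene'] 100 43532 [  4.62  -0.     0.   215.93 111.     0.57]
['scene'] 105 16706 [ 4.2200e+00  3.8000e-01 -9.0000e-02  2.3088e+02  1.1021e+02  6.1000e-01]
['scene'] 110 12597 [ 3.9300e+00  4.6000e-01 -2.0000e-02  2.2436e+02  1.1055e+02  5.1000e-01]
['scene'] 115 20757 [  3.76   0.     0.   215.49 111.32   0.41]
['scene'] 120 14737 [  3.74   0.     0.   201.39 111.36   0.27]
['scene'] 125 10454 [  3.52  -0.     0.   212.73 111.44   0.39]
['scene'] 130 8873 [  3.4   -0.    -0.   211.34 111.45   0.39]
['scene'] 135 9149 [  3.38   0.     0.   209.02 111.52   0.4 ]
['scene'] 140 11378 [  3.47  -0.    -0.   205.54 111.51   0.43]
['scene'] 145 15726 [  3.95  -0.     0.   187.85 111.82   0.4 ]
['scene'] 150 20393 [  3.75   0.    -0.   187.06 111.53   0.39]
['scene'] 155 27860 [  3.86   0.    -0.   187.69 111.79   0.45]
['scene'] 160 37149 [  3.74   0.     0.   186.41 111.82   0.47]Traceback (most recent call last):
  File "<stdin>", line 18, in <module>
  File "<stdin>", line 18, in <genexpr>
    return func(*args, **kwargs)
    result = trf(vector_fun.fun, vector_fun.jac, x0, f0, J0, lb,
[... 927 characters left out ...]

                             mf)
                             ^^^
    df = [f_eval - f0 for f_eval in f_evals]
                                    ^^^^^^^
    f = np.atleast_1d(self.fun(x, *self.args, **self.kwargs))
                      ~~~~~~~~^^^^^^^^^^^^^^^^^^^^^^^^^^^^^^
    return np.atleast_1d(self.fun(x))
                         ~~~~~~~~^^^
    return self.f(x, *self.args, **self.kwargs)
           ~~~~~~^^^^^^^^^^^^^^^^^^^^^^^^^^^^^^
  File "<stdin>", line 18, in <lambda>
  File "<stdin>", line 10, in model
  File "h.py", line 9, in w2pix
    p=env.camera_params(n);K=np.array([[p['fx'],0,p['cx']],[0,p['fy'],p['cy']],[0,0,1]])
ValueError: time passes only in moves, steps and waits
```

Top crop: the flat's dark edge runs from (180,205) to (212,238). Scene crop: the dark flat spans (580,80) to (640,195). That puts the flat at about 130–135° and the red mark at about 154°. The knob is at (450.5,-114), pointer about 149.5°.

```bash
cat >> h.py <<'E'
from scipy.spatial.transform import Rotation as Ro
def go(pos,yang,s=None):
    """print shift (30mm units, tool axes) and yaw to bring TCP to pos with tool y at world angle yang(deg)"""
    s=s or env.read_state();R=Ro.from_quat(s['tool_rot']).as_matrix()
    cur=np.degrees(np.arctan2(R[1,1],R[0,1]))
    print('t',round(s['t'],2),'tcp',s['tcp_pos'].round(1),'y',cur.round(2),'F',s['ft_force'].round(1),'M',s['moment'].round(2),'w',round(s['grip_width'],1),'ff',s['finger_force'])
    print('lin',(R.T@(np.array(pos)-s['tcp_pos'])/30).round(3),'yaw',np.radians(-((yang-cur+180)%360-180)).round(4))
E
python3 -c "
from h import *
go([260,-300,230],86);go([450.5,-114,150],59.5)"
```

```text
t 0.1 tcp [ 214.5 -506.   230.5] y 112.96 F [-0.4  1.   0.1] M [0.01 0.   0.01] w 85.4 ff 0.0
lin [-4.076  5.731  0.026] yaw 0.4705
t 0.1 tcp [ 214.5 -506.   230.5] y 112.96 F [-0.4  1.   0.1] M [0.01 0.   0.01] w 85.4 ff 0.0
lin [-12.342   8.958   2.697] yaw 0.933
```

Call:
drive_tool:
  linear:
    - [-4.08,5.73,0]
    - [-4.08,5.73,0]
    - [-4.08,5.73,0]
    - [-4.08,5.73,0]
    - [-4.08,5.73,0]
    - [-4.08,5.73,0]
    - [-8,7.3,0]
    - [-10,8.1,0]
  yaw: [0.12,0.24,0.36,0.48,0.6,0.7,0.8,0.933]
  jaw: 65

```text
t: 0.77
tcp_pos: [307.7, -252.7, 231.5]
tool_rot: [0.237, 0.972, 0.0, 0.0]
ft_force: [1.1, -0.6, -0.4]
grip_width: 65.0
finger_force: 0.0
```

```bash
python3 -c "
from h import *
go([450.5,-114,90],59.5)"
```

```text
t 0.77 tcp [ 307.7 -252.7  231.5] y 62.59 F [ 1.1 -0.6 -0.4] M [-0.11 -0.05 -0.06] w 65.0 ff 0.0
lin [-2.092  6.294  4.72 ] yaw 0.0539
```

Call:
drive_tool:
  linear:
    - [-2.09,6.29,4]
    - [-2.09,6.29,4]
    - [-2.09,6.29,4]
    - [-2.09,6.29,4]
    - [-2.09,6.29,4]
    - [-2.09,6.29,4]
    - [-2.09,6.29,4]
    - [-2.09,6.29,4]
  yaw: [0.03,0.03,0.03,0.03,0.03,0.03,0.03,0.03]

```text
t: 1.43
tcp_pos: [449.3, -113.9, 110.0]
tool_rot: [0.248, 0.969, -0.0, -0.002]
ft_force: [0.8, -0.8, 0.4]
grip_width: 65.1
finger_force: 0.0
```

Run:
```python
from h import *
go([450.5,-114,13],59.5)
cv2.imwrite("pics/s1.png",np.hstack([cv2.resize(env.camera("top")[215:295,360:460,::-1],(400,320),interpolation=2),cv2.resize(env.camera("scene")[190:270,390:490,::-1],(400,320),interpolation=2)]))
```

```text
t 1.43 tcp [ 449.3 -113.9  110. ] y 61.3 F [ 0.8 -0.8  0.4] M [-0.02  0.05  0.01] w 65.1 ff 0.0
lin [-0.044  0.022  3.234] yaw 0.0314
```

View pics/s1.png

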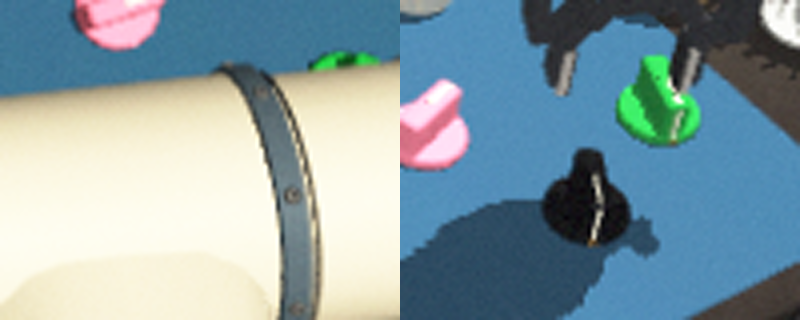

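The left half (top view) is blocked by the arm. The right half (scene) shows the pads at (562,75) and (690,70), above the knob at (587,195). I'll check the projection.

Run:
```python
from h import *
s=env.read_state()['tcp_pos']
R=Ro.from_quat(env.read_state()['tool_rot']).as_matrix()
for d in (-32,32,0): print(((w2pix('scene',s+R[:,1]*d-R[:,2]*12)-[390,190])*4+[400,0]).round())
print(((w2pix('scene',[450.5,-114,5])-[390,190])*4+[400,0]).round())
```

```text
[[671.  76.]]
[[566.  77.]]
[[618.  77.]]
[[583. 207.]]
```

Call:
drive_tool:
  linear:
    - [-0.04,0.02,1]
    - [-0.04,0.02,2]
    - [-0.04,0.02,2.8]
    - [-0.04,0.02,3.2]
    - [-0.04,0.02,3.22]
    - [-0.04,0.02,3.22]
    - [-0.04,0.02,3.22]
  yaw: [0.03,0.03,0.03,0.03,0.03,0.03,0.03]

```text
t: 2.12
tcp_pos: [451.9, -115.2, 16.2]
tool_rot: [0.263, 0.965, 0.0, 0.001]
ft_force: [1.9, -0.2, 0.3]
grip_width: 64.7
finger_force: 0.0
```

Call:
drive_tool:
  linear:
    - [0,0,0]
    - [0,0,0]
    - [0,0,0]
    - [0,0,0]
    - [0,0,0]
    - [0,0,0]
    - [0,0,0]
    - [0,0,0]
  yaw: [0,0,0,0,0,0,0,0]
  jaw: 10
  grip_force: 40

```text
t: 2.78
tcp_pos: [451.6, -114.7, 15.4]
tool_rot: [0.263, 0.965, 0.0, 0.001]
ft_force: [-0.1, 0.1, 6.3]
grip_width: 17.6
finger_force: 40.2
```

```bash
python3 -c "
from h import *
go([450.5,-114,13],59.5)"
```

```text
t 2.78 tcp [ 451.6 -114.7   15.4] y 59.5 F [-0.1  0.1  6.3] M [ 0.21  0.29 -0.04] w 17.6 ff 40.19681856036186
lin [0.045 0.002 0.079] yaw -0.0
```

Call:
drive_tool:
  linear:
    - [0,0,-0.5]
    - [0,0,-1.5]
    - [0,0,-2.8]
    - [0,0,-4]
    - [0,0,-5]
    - [0,0,-5.6]
    - [0,0,-5.6]
    - [0,0,-5.6]
  yaw: [0,0,0,0,0,0,0,0]

```text
t: 3.45
tcp_pos: [451.2, -114.5, 183.0]
tool_rot: [0.263, 0.965, 0.001, 0.001]
ft_force: [-0.3, 0.1, -0.9]
grip_width: 17.0
finger_force: 39.3
```

```bash
python3 -c "
from h import *
go([580.3,146,182],40)"
```

```text
t 3.45 tcp [ 451.2 -114.5  183. ] y 59.46 F [-0.3  0.1 -0.9] M [-0.01  0.06 -0.03] w 17.0 ff 39.3119814991951
lin [0.705 9.664 0.047] yaw 0.3397
```

Call:
drive_tool:
  linear:
    - [0.05,1,0]
    - [0.2,2.3,0]
    - [0.3,3.6,0]
    - [0.4,5,0]
    - [0.5,6.3,0]
    - [0.6,7.7,0]
    - [0.7,9,0]
    - [0.7,9.66,0]
  yaw: [0.04,0.09,0.14,0.19,0.24,0.29,0.34,0.34]

```text
t: 4.12
tcp_pos: [580.1, 149.2, 179.4]
tool_rot: [0.423, 0.906, -0.001, -0.002]
ft_force: [0.1, -0.1, -0.9]
grip_width: 17.0
finger_force: 39.5
```

Call:
drive_tool:
  linear:
    - [0,0,0]
    - [0,0,0]
    - [0,0,0]
    - [0,0,0]
  yaw: [0,0,0,0]

```text
t: 4.45
tcp_pos: [579.5, 144.6, 182.0]
tool_rot: [0.423, 0.906, -0.001, -0.001]
ft_force: [-0.0, -1.3, -0.1]
grip_width: 17.3
finger_force: 39.5
```

Run:
```python
from h import *
go([580.3,146,182],40)
cv2.imwrite("pics/top2.png",env.camera("top")[:,:,::-1]);cv2.imwrite("pics/scene2.png",env.camera("scene")[:,:,::-1])
t=cv2.imread("pics/top2.png")[154:254,262:362];s=cv2.imread("pics/scene2.png")[140:240,275:375]
cv2.imwrite("pics/v2.png",np.hstack([cv2.resize(x,(400,400),interpolation=2) for x in(t,s)]))
```

```text
t 4.45 tcp [579.5 144.6 182. ] y 39.95 F [-0.  -1.3 -0.1] M [-0.01 -0.   -0.01] w 17.3 ff 39.46630463004112
lin [ 0.018  0.051 -0.001] yaw -0.0009
```

View pics/v2.png

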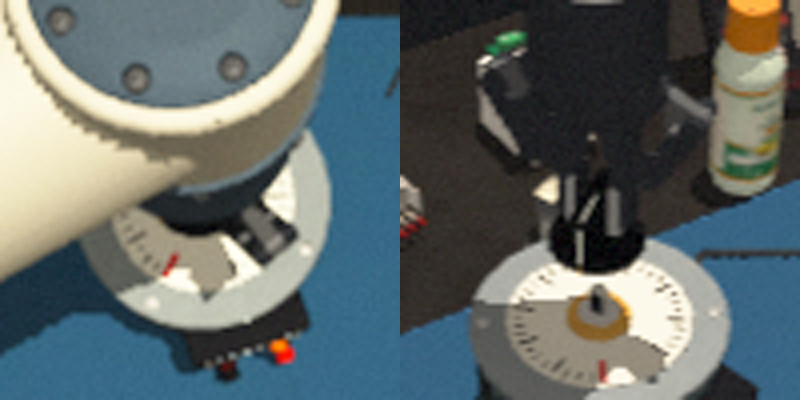

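The scene half shows the knob held with its skirt at (597,245) over the shaft at (599,300), shaft and flat now shaded. The red mark is at (170,263) in the top half. I'll enlarge.

Run:
```python
import cv2,numpy as np
s=cv2.imread("pics/scene2.png")
a=cv2.resize(s[180:214,305:345],(480,408),interpolation=cv2.INTER_CUBIC)
b=cv2.resize(s[206:231,314:334],(320,400),interpolation=cv2.INTER_CUBIC);b=cv2.copyMakeBorder(b,0,8,0,0,0)
o=np.hstack([a,b]);o=np.clip(255*(o/255.)**.6,0,255).astype(np.uint8)
cv2.imwrite("pics/v3.png",o)
```

```text
(no output)
```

View pics/v3.png

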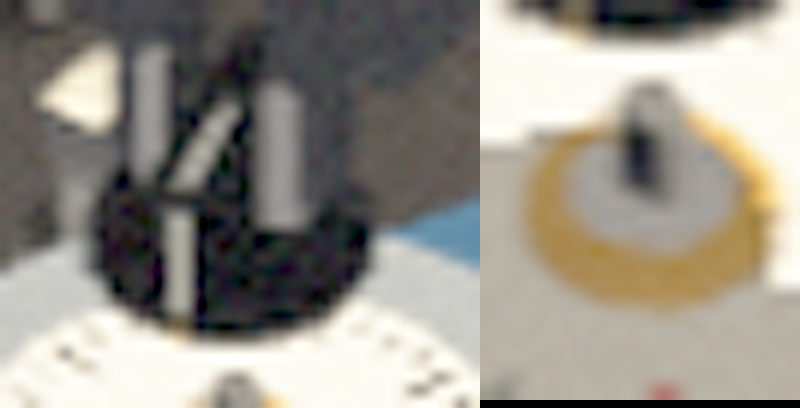

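Run:
```python
from h import *
from scipy.optimize import minimize
p=env.camera_params('scene');K=np.array([[p['fx'],0,p['cx']],[0,p['fy'],p['cy']],[0,0,1]]);rv=cv2.Rodrigues(p['R'])[0]
pr=lambda P:cv2.projectPoints(np.array(P,float),rv,p['t'],K,p['dist_coeffs'])[0][:,0]
img=cv2.imread('pics/scene2.png').mean(2)
X0,Y0,S=312,204,12
r0,r1,c0,c1=213,221,320,329
print(img[r0:r1,c0:c1].round().astype(int))
tgt=img[r0:r1,c0:c1]
def layers(yaw,dx,dy,sg,zb=110):
    a=np.radians(yaw);A=np.array([580,145.])
    th=np.radians(np.linspace(60,300,49))+a
    ring=lambda z,r=1:[[*(A+r*6*np.array([np.cos(t),np.sin(t)])),z] for t in th]
    def fill(P,hull=False):
        q=((pr(P)-[X0,Y0]+.5+[dx,dy])*S)
        if hull:q=cv2.convexHull(q.astype(np.float32))[:,0]
        m=np.zeros((20*S,20*S),np.float32);cv2.fillPoly(m,[np.round(q*256).astype(np.int32)],1,shift=8);return m
    body=fill(ring(128,.85)+ring(125)+ring(zb),True)
    b,t=ring(zb),ring(125);flat=fill([t[0],t[-1],b[-1],b[0]])
    vis=np.cos(a-np.radians(151))>0
    if not vis: flat*=0
    L=[1-body,body-flat*body,flat*body]
    return [cv2.resize(cv2.GaussianBlur(l,(0,0),max(sg,.05)*S),(20,20),interpolation=cv2.INTER_AREA)[r0-Y0:r1-Y0,c0-X0:c1-X0].ravel() for l in L]
def cost(q,yaw):
    M=np.array(layers(yaw,*q)).T;x,*_=np.linalg.lstsq(M,tgt.ravel(),rcond=None);return ((M@x-tgt.ravel())**2).sum()
for yaw in range(95,166,5):
    r=min((minimize(cost,[d,0,.4],args=(yaw,),method='Nelder-Mead',options=dict(initial_simplex=[[d,0,.4],[d+.5,0,.4],[d,.6,.4],[d,0,.7]],maxiter=80)) for d in(0,)),key=lambda r:r.fun)
    print(yaw,round(r.fun),r.x.round(2))
```

```text
[[222 179 139  72 103 116 121 163 210]
 [ 92  96  77  21  35  85 111 129 157]
 [108 119  86  18  23  70  98 115 110]
 [117 113  87  26  26  68 102 113 117]
 [116 121  94  46  33  66 102 116 117]
 [115 118 119 103  81  80 107 115 119]
 [111 116 116 115 120 118 118 117 119]
 [ 96 111 119 118 116 117 116 113 104]]
95 32257 [ 0.74 -0.25  0.96]
100 32124 [ 0.64 -0.25  0.79]
105 32144 [ 0.63 -0.31  0.77]
110 32476 [ 0.53 -0.45  0.78]
115 32543 [ 0.56 -0.45  0.87]
120 32780 [ 0.5  -0.68  1.07]
125 32522 [ 0.55 -0.9   1.24]
130 32385 [ 0.53 -1.17  1.38]
135 33039 [ 0.17 -0.98  1.12]
140 31841 [ 0.44 -2.03  1.62]
145 28916 [ 0.12 -2.49  1.79]
150 22740 [-0.46 -3.53  1.89]
155 25689 [-1.04 -3.63  1.98]
160 29872 [-1.08 -1.71  1.26]
165 31127 [-1.31 -1.74  1.53]
```

Run:
```python
from h import *
from scipy.optimize import minimize
p=env.camera_params('scene');K=np.array([[p['fx'],0,p['cx']],[0,p['fy'],p['cy']],[0,0,1]]);rv=cv2.Rodrigues(p['R'])[0]
pr=lambda P:cv2.projectPoints(np.array(P,float),rv,p['t'],K,p['dist_coeffs'])[0][:,0]
img=cv2.imread('pics/scene2.png').mean(2)
X0,Y0,S=312,204,12
r0,r1,c0,c1=214,220,320,328
tgt=img[r0:r1,c0:c1]
def layers(yaw,dx,dy,sg,zb=110):
    a=np.radians(yaw);A=np.array([580,145.])
    th=np.radians(np.linspace(60,300,49))+a
    ring=lambda z,r=1:[[*(A+r*6*np.array([np.cos(t),np.sin(t)])),z] for t in th]
    def fill(P,hull=False):
        q=((pr(P)-[X0,Y0]+.5+[dx,dy])*S)
        if hull:q=cv2.convexHull(q.astype(np.float32))[:,0]
        m=np.zeros((20*S,20*S),np.float32);cv2.fillPoly(m,[np.round(q*256).astype(np.int32)],1,shift=8);return m
    body=fill(ring(128,.85)+ring(125)+ring(zb),True)
    b,t=ring(zb),ring(125);flat=fill([t[0],t[-1],b[-1],b[0]])
    L=[1-body,body-flat*body,flat*body]
    return [cv2.resize(cv2.GaussianBlur(l,(0,0),max(sg,.05)*S),(20,20),interpolation=cv2.INTER_AREA)[r0-Y0:r1-Y0,c0-X0:c1-X0].ravel() for l in L]
def sol(q,yaw):
    M=np.array(layers(yaw,*q)).T;x,*_=np.linalg.lstsq(M,tgt.ravel(),rcond=None);return ((M@x-tgt.ravel())**2).sum(),x
for yaw in range(90,161,5):
    r=minimize(lambda q:sol(q,yaw)[0]+1e4*max(0,abs(q[1])-1.)+1e4*max(0,q[2]-.6),[0,0,.4],method='Nelder-Mead',options=dict(initial_simplex=[[0,0,.4],[.5,0,.4],[0,.6,.4],[0,0,.55]],maxiter=90))
    print(yaw,round(r.fun),r.x.round(2),sol(r.x,yaw)[1].round())
```

```text
90 2898 [ 0.49 -0.55  0.6 ] [115. 105.  -9.]
95 2460 [ 0.49 -0.6   0.6 ] [115. 109.   2.]
100 2319 [ 0.42 -0.59  0.53] [115. 110.  13.]
105 2563 [ 0.41 -0.54  0.51] [116. 114.  20.]
110 3187 [ 0.37 -0.54  0.55] [117. 118.  24.]
115 3938 [ 0.32 -0.61  0.6 ] [117. 126.  26.]
120 4806 [ 0.33 -0.66  0.6 ] [116. 137.  29.]
125 5445 [ 0.24 -0.72  0.6 ] [116. 146.  31.]
130 6174 [ 0.13 -0.74  0.6 ] [116. 155.  34.]
135 6610 [ 0.17 -0.66  0.59] [115. 175.  34.]
140 6963 [-0.04 -0.86  0.6 ] [115. 208.  34.]
145 6648 [-0.09 -0.88  0.6 ] [113. 267.  32.]
150 6665 [-0.34 -0.94  0.6 ] [112. 282.  31.]
155 7950 [-0.59 -0.81  0.6 ] [114. 240.  33.]
160 9506 [-0.67 -0.78  0.6 ] [115. 200.  36.]
```

Run:
```python
from h import *
s=env.read_state();print(s['tcp_pos'].round(2),w2pix('scene',[*s['tcp_pos'][:2],172]),w2pix('scene',[580,145,118]))
im=cv2.imread('pics/scene2.png').mean(2).round().astype(int)
print(im[196:206,310:339])
```

```text
[579.74 144.62 182.69] [[324.09109342 198.57410902]] [[324.0213838  215.07445055]]
[[ 91 113  87  23  18  18  11  15  14  17  18  15  14   8   5   7  49  94
  108  83  46  34  21  23  18  23  36  48  49]
 [ 93 103  61  16  17   6   8  13  34  55  48  15  12  15  15  13  45  93
  108  94  63  31  11  18  27  30  39  45  49]
 [ 87  93  49  19  14  14   7   7  31 115 111  11   1   4  17   1  44  83
  105  91  51  11   5  11   9  19  40  54  50]
 [ 83  91  49   6  15   8  16  11  33 111 113  16   6  11   6  13   7  10
   23  25  17  13  11  14   2   8  73 103 102]
 [134 129  68  19   9   6   5   5  36 113 112  13  16   2   5   9   2   8
   17  11   8  14  13  11   4  21 129 180 169]
 [173 143  70  16   7  11   8  12  13 108 112   9  14   9  13   4  15  16
   10  12  16  12  13  17  15  34 132 177 176]
 [172 143  74  22  13  13  19  12  15 108 113  13   5  12   7   8   7   6
    5   8  16   7  13  12   9  52 134 173 174]
 [172 172 143  77   7  15  18  16   5 108 114   9  13   7   5   0  13   8
    7  12  11  16   8  14  34 130 172 175 174]
 [171 172 171 131  28  13  17   3  18 112 113  17  10   9  11  10   9   6
    9  11   7   1  10  34 111 165 174 174 173]
 [172 174 178 164 111  53  21  13  31 108 107   6   7  13  15  15  14  11
   12  18  11  13  32 118 210 222 195 182 177]]
```

```bash
python3 -c "
from h import *
go([581.5,143.4,146],45)"
```

```text
t 4.55 tcp [579.7 144.6 182.7] y 39.94 F [ 0.1  0.4 -1. ] M [ 0.03 -0.05 -0.  ] w 17.4 ff 39.46461170911789
lin [-0.069  0.019  1.223] yaw -0.0884
```

Call:
drive_tool:
  linear:
    - [-0.07,0.02,0.6]
    - [-0.07,0.02,1.2]
    - [-0.07,0.02,1.22]
    - [-0.07,0.02,1.22]
    - [-0.07,0.02,1.22]
    - [-0.07,0.02,1.22]
  yaw: [-0.09,-0.09,-0.09,-0.09,-0.09,-0.09]

```text
t: 5.05
tcp_pos: [582.6, 144.4, 147.7]
tool_rot: [0.382, 0.924, 0.001, 0.001]
ft_force: [0.1, 0.3, -1.4]
grip_width: 17.8
finger_force: 39.4
```

```bash
python3 -c "
from h import *
go([581.5,143.4,138],45)"
```

```text
t 5.05 tcp [582.6 144.4 147.7] y 45.13 F [ 0.1  0.3 -1.4] M [ 0.01  0.04 -0.02] w 17.8 ff 39.42208394408226
lin [ 0.005 -0.05   0.322] yaw 0.0023
```

Call:
drive_tool:
  linear:
    - [0,-0.03,0.05]
    - [0,-0.03,0.1]
    - [0,-0.03,0.15]
    - [0,-0.03,0.15]
    - [0,-0.03,0.15]
  yaw: [0,0,0,0,0]

```text
t: 5.47
tcp_pos: [581.2, 143.7, 141.5]
tool_rot: [0.381, 0.924, -0.0, -0.0]
ft_force: [-0.4, 1.0, 0.3]
grip_width: 17.3
finger_force: 39.4
```

Call:
drive_tool:
  linear:
    - [0,0,0.04]
    - [0,0,0.08]
    - [0,0,0.08]
    - [0,0,0.08]
  yaw: [0,0,0,0]

```text
t: 5.8
tcp_pos: [581.0, 143.6, 139.0]
tool_rot: [0.381, 0.924, -0.0, -0.0]
ft_force: [-1.6, -0.8, -0.3]
grip_width: 17.4
finger_force: 39.6
```

Call:
drive_tool:
  linear:
    - [0,0,0.04]
    - [0,0,0.08]
    - [0,0,0.08]
    - [0,0,0.08]
  yaw: [0,0,0,0]

```text
t: 6.13
tcp_pos: [581.0, 143.6, 136.8]
tool_rot: [0.381, 0.924, -0.0, -0.0]
ft_force: [-2.9, 0.3, 1.6]
grip_width: 17.2
finger_force: 39.9
```

Call:
drive_tool:
  linear:
    - [0.02,-0.02,0]
    - [0.02,-0.02,0.04]
    - [0.02,-0.02,0.08]
    - [0.02,-0.02,0.08]
  yaw: [0,0,0,0]

```text
t: 6.47
tcp_pos: [580.8, 143.5, 134.6]
tool_rot: [0.381, 0.924, 0.0, 0.0]
ft_force: [-0.9, -1.8, 2.8]
grip_width: 17.2
finger_force: 40.0
```

```bash
python3 -c "
from h import *
go([581,143.4,134],45)"
```

```text
t 6.47 tcp [580.8 143.5 134.6] y 45.15 F [-0.9 -1.8  2.8] M [-0.69  0.3   0.03] w 17.2 ff 40.03692492842674
lin [-0.009  0.003  0.02 ] yaw 0.0027
```

Call:
drive_tool:
  linear:
    - [0,0,0.04]
    - [0,0,0.08]
    - [0,0,0.08]
    - [0,0,0.08]
  yaw: [0,0,0,0]

```text
t: 6.8
tcp_pos: [580.7, 143.5, 132.3]
tool_rot: [0.381, 0.924, -0.0, 0.0]
ft_force: [-0.2, -2.6, 3.7]
grip_width: 17.4
finger_force: 40.2
```

Run:
```python
from h import *
go([581,143.4,134],45)
s=env.camera("scene")[175:235,290:350,::-1]
cv2.imwrite("pics/v4.png",cv2.resize(s,(600,600),interpolation=2))
```

```text
t 6.8 tcp [580.7 143.5 132.3] y 45.15 F [-0.2 -2.6  3.7] M [-0.88  0.41 -0.04] w 17.4 ff 40.20744480192661
lin [-0.01   0.004 -0.058] yaw 0.0027
```

View pics/v4.png

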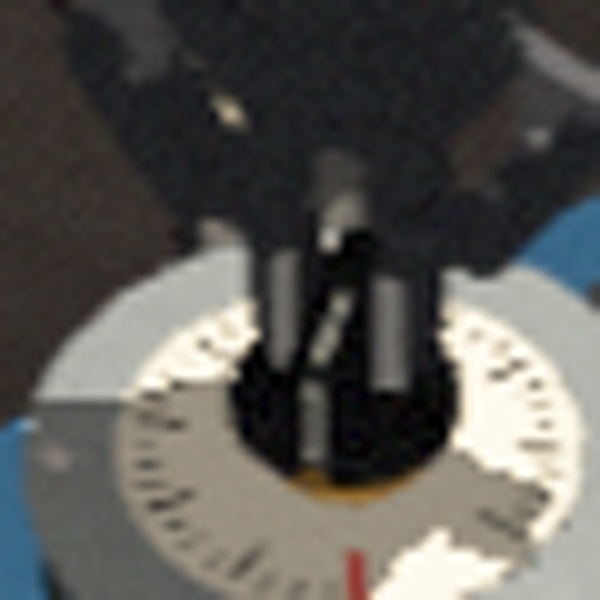

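The view shows the skirt around (345,400) right above the bush (its edge visible at (340,490)), so the shaft appears to have entered the bore. I'll keep lowering it.

Call:
drive_tool:
  linear:
    - [-0.02,-0.02,0]
    - [-0.02,-0.02,0.06]
    - [-0.02,-0.02,0.12]
    - [-0.02,-0.02,0.12]
  yaw: [0,0,0,0]

```text
t: 7.18
tcp_pos: [580.6, 143.3, 128.3]
tool_rot: [0.381, 0.924, 0.001, 0.0]
ft_force: [0.3, -0.6, 3.2]
grip_width: 16.8
finger_force: 39.9
```

```bash
python3 -c "
from h import *
go([581,143.4,134],45)"
```

```text
t 7.18 tcp [580.6 143.3 128.3] y 45.15 F [ 0.3 -0.6  3.2] M [-0.03  0.22 -0.03] w 16.8 ff 39.94871735572815
lin [-0.008  0.01  -0.19 ] yaw 0.0027
```

Call:
drive_tool:
  linear:
    - [0,0,0.05]
    - [0,0,0.1]
    - [0,0,0.12]
    - [0,0,0.12]
  yaw: [0,0,0,0]

```text
t: 7.52
tcp_pos: [580.6, 143.3, 125.2]
tool_rot: [0.381, 0.924, 0.001, 0.0]
ft_force: [-1.3, 0.7, 6.3]
grip_width: 17.2
finger_force: 40.4
```

Call:
drive_tool:
  linear:
    - [0,0,0.05]
    - [0,0,0.1]
    - [0,0,0.1]
    - [0,0,0.1]
  yaw: [0,0,0,0]

```text
t: 7.85
tcp_pos: [580.6, 143.3, 122.7]
tool_rot: [0.381, 0.924, 0.001, 0.0]
ft_force: [-3.3, 0.9, 8.4]
grip_width: 17.4
finger_force: 40.8
```

```bash
python3 -c "
from h import *
go([581,143.4,134],45)"
```

```text
t 7.85 tcp [580.6 143.3 122.7] y 45.17 F [-3.3  0.9  8.4] M [ 0.08  1.13 -0.04] w 17.4 ff 40.78249588608742
lin [-0.007  0.01  -0.377] yaw 0.0029
```

Call:
drive_tool:
  linear:
    - [0.015,-0.015,0.03]
    - [0.015,-0.015,0.06]
    - [0.015,-0.015,0.08]
    - [0.015,-0.015,0.08]
  yaw: [0,0,0,0]
  grip_force: 80

```text
t: 8.18
tcp_pos: [580.6, 143.3, 121.5]
tool_rot: [0.381, 0.925, 0.001, 0.001]
ft_force: [-3.6, -0.3, 12.7]
grip_width: 16.6
finger_force: 82.8
```

Call:
drive_tool:
  linear:
    - [0,0,0.03]
    - [0,0,0.05]
    - [0,0,0.05]
  yaw: [0,0,0]

```text
t: 8.43
tcp_pos: [580.7, 143.3, 121.5]
tool_rot: [0.381, 0.925, 0.001, 0.002]
ft_force: [-7.6, 1.0, 20.3]
grip_width: 16.4
finger_force: 83.8
```

```bash
python3 -c "
from h import *
go([581,143.4,134],45)"
```

```text
t 8.43 tcp [580.7 143.3 121.5] y 45.21 F [-7.6  1.  20.3] M [ 0.01  2.85 -0.06] w 16.4 ff 83.76823738217354
lin [-0.007  0.011 -0.417] yaw 0.0037
```

Call:
drive_tool:
  linear:
    - [0.02,-0.02,0]
    - [0.02,-0.02,0]
    - [0.02,-0.02,0]
  yaw: [0,0,0]

```text
t: 8.68
tcp_pos: [580.7, 143.3, 121.5]
tool_rot: [0.381, 0.925, 0.002, 0.002]
ft_force: [-5.8, 0.0, 17.2]
grip_width: 16.6
finger_force: 83.4
```

Run:
```python
from h import *
go([581,143.4,134],45)
s=env.camera("scene")[175:235,290:350,::-1]
cv2.imwrite("pics/v5.png",cv2.resize(s,(600,600),interpolation=2))
```

```text
t 8.68 tcp [580.7 143.3 121.5] y 45.21 F [-5.8  0.  17.2] M [-0.14  1.85 -0.02] w 16.6 ff 83.41096088290215
lin [-0.008  0.012 -0.416] yaw 0.0037
```

View pics/v5.png

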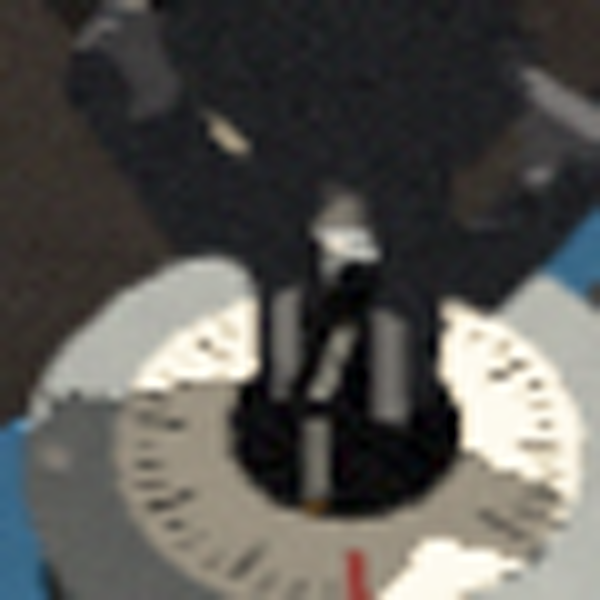

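Call:
drive_tool:
  linear:
    - [0,0,0]
    - [0,0,0]
    - [0,0,0]
    - [0,0,0]
    - [0,0,0]
    - [0,0,0]
    - [0,0,0]
  yaw: [0.08,0.16,0.24,0.32,0.36,0.36,0.36]

```text
t: 9.32
tcp_pos: [586.5, 131.7, 119.9]
tool_rot: [0.515, 0.856, 0.03, -0.029]
ft_force: [-36.3, 56.5, 37.9]
grip_width: 16.6
finger_force: 91.2
```

```bash
python3 -c "
from h import *
go([581,143.4,134],45)"
```

```text
t 9.32 tcp [586.5 131.7 119.9] y 27.93 F [-36.3  56.5  37.9] M [20.07 12.84  0.84] w 16.6 ff 91.19777485728264
lin [ 0.468  0.032 -0.434] yaw -0.2979
```

```bash
python3 -c "
from h import *
s=env.read_state();print(s['joint_positions'].round(3),s['joint_vel'].round(3),s['effort'].round(1),s['t']);R=Ro.from_quat(s['tool_rot']).as_matrix();print(R.round(3))"
```

```text
[ 0.429  0.412  0.076 -0.087 -1.221 -3.053] [ 0.011 -0.001 -0.006  0.018  0.001 -0.001] [-38.6 -23.5  12.9  22.8   4.1  -0.2] 9.3167
[[-0.468  0.883 -0.02 ]
 [ 0.88   0.468  0.081]
 [ 0.081  0.021 -0.997]]
```

Call:
drive_tool:
  linear:
    - [0,0,0]
    - [0,0,0]
  yaw: [-0.1,-0.18]

```text
t: 9.48
tcp_pos: [587.6, 132.4, 120.0]
tool_rot: [0.434, 0.9, 0.033, -0.025]
ft_force: [-31.0, 58.2, 35.2]
grip_width: 16.6
finger_force: 91.0
```

```bash
python3 -c "
from h import *
go([580.7,143.3,121],27)
s=env.read_state();print(s['joint_positions'].round(3));R=Ro.from_quat(s['tool_rot']).as_matrix();print(R.round(3))"
```

```text
t 9.48 tcp [587.6 132.4 120. ] y 38.47 F [-31.   58.2  35.2] M [20.9  11.19  0.14] w 16.6 ff 90.95162451267242
lin [0.429 0.048 0.002] yaw 0.2001
[ 0.429  0.412  0.077 -0.087 -1.218 -2.869]
[[-0.623  0.782 -0.017]
 [ 0.779  0.622  0.082]
 [ 0.075  0.038 -0.997]]
```

Call:
drive_tool:
  linear:
    - [0.1,0.01,0]
    - [0.2,0.02,0]
    - [0.3,0.03,0]
    - [0.3,0.03,0]
  yaw: [0,0,0,0]

```text
t: 9.82
tcp_pos: [587.3, 133.0, 120.3]
tool_rot: [0.436, 0.899, 0.029, -0.02]
ft_force: [-13.6, 34.1, 24.6]
grip_width: 16.5
finger_force: 89.5
```

```bash
cat > st.py <<'E'
from h import *
go([580.7,143.3,121],45)
s=env.read_state();print(s['joint_positions'].round(3));R=Ro.from_quat(s['tool_rot']).as_matrix();print(R.round(3))
E
python3 st.py
```

```text
t 9.82 tcp [587.3 133.  120.3] y 38.21 F [-13.6  34.1  24.6] M [12.4   4.81  0.17] w 16.5 ff 89.51712101697922
lin [0.408 0.04  0.002] yaw -0.1185
[ 0.44   0.408  0.066 -0.072 -1.209 -2.888]
[[-0.619  0.785 -0.01 ]
 [ 0.783  0.618  0.07 ]
 [ 0.061  0.036 -0.998]]
```

Call:
drive_tool:
  linear:
    - [0.1,0.0,0]
    - [0.2,0.0,0]
    - [0.25,0.0,0]
    - [0.25,0.0,0]
  yaw: [0,0,0,0]

```text
t: 10.15
tcp_pos: [586.9, 133.3, 120.5]
tool_rot: [0.437, 0.899, 0.027, -0.015]
ft_force: [3.0, 17.8, 13.1]
grip_width: 16.2
finger_force: 88.2
```

```bash
python3 st.py
```

```text
t 10.15 tcp [586.9 133.3 120.5] y 38.13 F [ 3.  17.8 13.1] M [ 6.29 -1.22 -0.25] w 16.2 ff 88.21752458810806
lin [0.389 0.042 0.004] yaw -0.1199
[ 0.447  0.404  0.057 -0.061 -1.201 -2.901]
[[-0.618  0.786 -0.003]
 [ 0.785  0.617  0.062]
 [ 0.05   0.036 -0.998]]
```

Call:
drive_tool:
  linear:
    - [0.06,0.06,0]
    - [0.12,0.12,0]
    - [0.12,0.12,0]
  yaw: [0,0,0]

```text
t: 10.4
tcp_pos: [586.9, 133.7, 120.5]
tool_rot: [0.437, 0.899, 0.023, -0.014]
ft_force: [1.6, 5.2, 13.3]
grip_width: 16.2
finger_force: 88.5
```

```bash
python3 st.py
```

```text
t 10.4 tcp [586.9 133.7 120.5] y 38.11 F [ 1.6  5.2 13.3] M [ 1.56 -1.17 -0.07] w 16.2 ff 88.52453649044037
lin [0.381 0.035 0.002] yaw -0.1203
[ 0.451  0.407  0.059 -0.054 -1.206 -2.908]
[[-0.617  0.787 -0.006]
 [ 0.785  0.617  0.054]
 [ 0.046  0.028 -0.999]]
```

Call:
drive_tool:
  linear:
    - [0,0,0]
    - [0,0,0]
    - [0,0,0]
    - [0,0,0]
  yaw: [0,0,0,0]
  jaw: 40

```text
t: 10.73
tcp_pos: [583.4, 131.6, 117.0]
tool_rot: [0.438, 0.899, 0.019, -0.018]
ft_force: [0.8, 0.6, 5.8]
grip_width: 39.8
finger_force: 2.9
```

Run:
```python
exec(open('st.py').read())
s=env.camera("scene")[165:245,275:365,::-1]
cv2.imwrite("pics/v6.png",cv2.resize(s,(675,600),interpolation=2))
```

```text
t 10.73 tcp [583.4 131.6 117. ] y 38.01 F [0.8 0.6 5.8] M [ 0.29 -0.19  0.03] w 39.8 ff 2.8675077090156265
lin [ 0.368  0.17  -0.11 ] yaw -0.1221
[ 0.45   0.409  0.054 -0.056 -1.208 -2.908]
[[-0.616  0.788 -0.015]
 [ 0.786  0.616  0.051]
 [ 0.049  0.019 -0.999]]
```

View pics/v6.png

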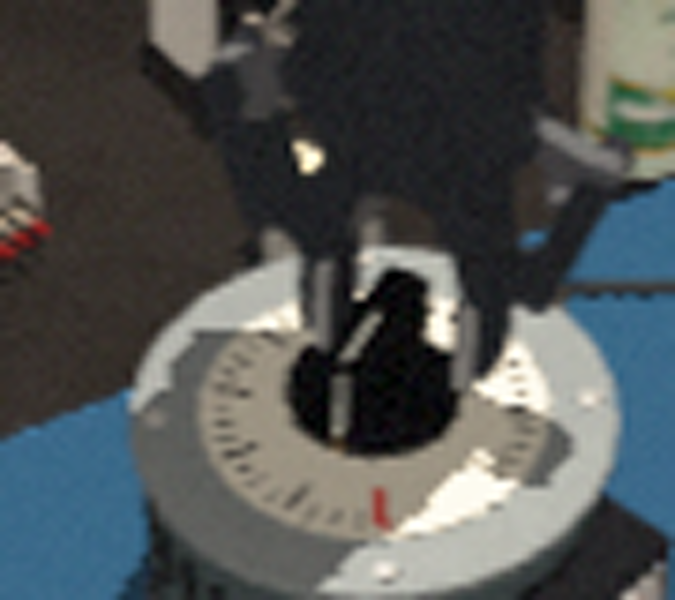

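The view shows the knob still on the shaft with its pointer at about (362,340), and the gripper about 12 mm back along the bar. The wrist reached a joint-6 limit on the clockwise turn. I'll raise, recentre and regrip.

Call:
drive_tool:
  linear:
    - [0,0,-0.12]
    - [0,0,-0.17]
    - [0.2,0.1,-0.17]
    - [0.37,0.17,-0.17]
    - [0.37,0.17,-0.17]
    - [0.37,0.17,-0.17]
  yaw: [0,0,0,0,0,0]

```text
t: 11.28
tcp_pos: [579.1, 143.0, 121.5]
tool_rot: [0.438, 0.899, 0.018, -0.019]
ft_force: [-0.1, 0.2, -0.3]
grip_width: 39.9
finger_force: 0.0
```

Run:
```python
exec(open('st.py').read())
im=env.camera("scene");cv2.imwrite("pics/scene7.png",im[:,:,::-1])
# pointer line on bar top: bright-grey thin pixels over black
print(im.mean(2)[200:228,312:338].round().astype(int))
```

```text
t 11.28 tcp [579.1 143.  121.5] y 38.04 F [-0.1  0.2 -0.3] M [-0.16 -0.05 -0.05] w 39.9 ff 0.0
lin [-0.025  0.048  0.016] yaw -0.1215
[ 0.471  0.405  0.059 -0.056 -1.221 -2.929]
[[-0.616  0.787 -0.019]
 [ 0.786  0.616  0.049]
 [ 0.05   0.015 -0.999]]
[[ 27  37  42  42  32  22  25 106 162 172 158 160 168 126  20  41 104 136
  134 102  37  32  32  30  33  36]
 [ 36  60  97  90  40  26  27 103 160 179 181 178 135  40   8   8  21   3
   39  61  53  33  36  28  33  35]
 [ 32  84 114  86  32  20  28 105 163 182 185 161  99  17  21  14  10   2
   14  18  27  29  34  27  35  30]
 [ 36  87 116  87  27  27  28 109 183 210 216 168   9   5  17  17   9  14
   10  51  49  31  36  30  30  32]
 [ 34  86 116  84  25  26  22 165 215 234 212  57  10  17   9   5   8  18
   10  90  97  38  31  33  31  31]
 [ 30  85 114  86  28  23  27 207 217 161 155  14  16  12   6  19  11  15
    3 105 120  71  31  34  36  30]
 [ 34  85 118  85  25  28  28 208 225 110   6  47  58  34   9  10   3  11
   15  56  64  41  37  32  35  34]
 [ 32  85 112  86  22  27  27 202 210  59  22 113 118  34  13  15  14  16
   10  10  6
[... 1503 characters left out ...]
10  14  11
    1   3  17  19  61 118 142 221]
 [143 144 129  86  25  19  36 110 108  14  11   7   9   5  11  13  15  23
    7   5  22  60 115 142 142 217]
 [144 143 145 130  92  54  46  60  51  19  21  14  23  17  22   4  14   3
   17  35  71 118 144 144 145 143]
 [142 144 146 141 143 130  96  74  49  17  19  10   0  14  24  28  23  35
   70 117 142 143 142 145 145 142]
 [142 142 142 141 143 142 142 138 113  74  63  56  45  54  58  76  86 116
  144 144 144 143 142 144 144 144]
 [142 143 142 141 142 141 141 142 143 143 141 142 144 144 140 145 143 143
  142 143 143 144 142 142 144 133]
 [143 144 141 144 144 143 143 145 145 143 143 142 144 140 143 146 147 144
  143 144 142 141 153 151 145 142]]
```

Call:
drive_tool:
  linear:
    - [0,0.05,-0.05]
    - [0,0.05,-0.05]
    - [0,0.05,-0.05]
    - [0,0.05,-0.05]
    - [0,0.05,-0.05]
    - [0,0.05,-0.05]
  yaw: [0,0,0,0,0,0]
  jaw: 10
  grip_force: 50

```text
t: 11.83
tcp_pos: [580.9, 143.1, 123.8]
tool_rot: [0.438, 0.899, 0.018, -0.019]
ft_force: [-0.1, -0.6, 2.0]
grip_width: 17.2
finger_force: 51.0
```

Run:
```python
exec(open('st.py').read())
a=pix2w('scene',(323.5,207),143);b=pix2w('scene',(320.3,212.3),143);print(a,b,np.degrees(np.arctan2(b[1]-a[1],b[0]-a[0])))
```

```text
t 11.83 tcp [580.9 143.1 123.8] y 37.99 F [-0.1 -0.6  2. ] M [-0.54  0.16 -0.03] w 17.2 ff 51.00280221551657
lin [ 0.005 -0.004  0.093] yaw -0.1224
[ 0.47   0.405  0.066 -0.055 -1.226 -2.93 ]
[[-0.615  0.788 -0.018]
 [ 0.787  0.615  0.049]
 [ 0.05   0.016 -0.999]]
[582.2431557  144.99459409 143.        ] [570.42437196 160.11173506 143.        ] 128.01877337503782
```

Call:
drive_tool:
  linear:
    - [0,0,0.04]
    - [0,0,0.08]
    - [0,0,0.1]
    - [0,0,0.1]
    - [0,0,0.1]
  yaw: [0,0,0,0,0]
  grip_force: 80

```text
t: 12.25
tcp_pos: [580.9, 143.2, 121.3]
tool_rot: [0.438, 0.899, 0.018, -0.019]
ft_force: [-1.7, -1.7, 7.0]
grip_width: 16.6
finger_force: 82.9
```

```bash
python3 st.py
```

```text
t 12.25 tcp [580.9 143.2 121.3] y 38.01 F [-1.7 -1.7  7. ] M [-0.8   0.67  0.06] w 16.6 ff 82.86279022693634
lin [ 0.008 -0.004  0.009] yaw -0.122
[ 0.47   0.407  0.062 -0.055 -1.22  -2.929]
[[-0.616  0.788 -0.018]
 [ 0.786  0.616  0.049]
 [ 0.049  0.016 -0.999]]
```

Call:
drive_tool:
  linear:
    - [0,0,0.05]
    - [0,0,0.1]
    - [0,0,0.1]
    - [0,0,0.1]
  yaw: [0,0,0,0]

```text
t: 12.58
tcp_pos: [581.0, 143.1, 120.0]
tool_rot: [0.438, 0.899, 0.018, -0.018]
ft_force: [-4.8, -3.3, 14.3]
grip_width: 16.6
finger_force: 84.0
```

Call:
drive_tool:
  linear:
    - [0,0,0.05]
    - [0,0,0.08]
    - [0,0,0.08]
    - [0,0,0.08]
  yaw: [0,0,0,0]

```text
t: 12.92
tcp_pos: [581.1, 143.2, 119.9]
tool_rot: [0.437, 0.899, 0.019, -0.017]
ft_force: [-9.7, -3.0, 24.6]
grip_width: 16.1
finger_force: 85.8
```

```bash
python3 st.py
```

```text
t 12.92 tcp [581.1 143.2 119.9] y 38.07 F [-9.7 -3.  24.6] M [-0.84  4.11  0.14] w 16.1 ff 85.82375407218933
lin [ 0.014 -0.007 -0.036] yaw -0.121
[ 0.471  0.406  0.057 -0.053 -1.213 -2.929]
[[-0.617  0.787 -0.015]
 [ 0.786  0.616  0.049]
 [ 0.047  0.019 -0.999]]
```

Call:
drive_tool:
  linear:
    - [0.015,-0.035,0]
    - [0.015,-0.035,0]
    - [0.015,-0.035,0]
  yaw: [0,0,0]

```text
t: 13.17
tcp_pos: [581.0, 143.1, 120.0]
tool_rot: [0.438, 0.899, 0.019, -0.016]
ft_force: [-5.4, -1.6, 23.4]
grip_width: 16.3
finger_force: 85.3
```

Call:
drive_tool:
  linear:
    - [0,0,0]
    - [0,0,0]
    - [0,0,0]
    - [0,0,0]
    - [0,0,0]
  yaw: [-0.07,-0.14,-0.2,-0.2,-0.2]

```text
t: 13.58
tcp_pos: [581.3, 143.6, 120.1]
tool_rot: [0.345, 0.938, 0.021, -0.014]
ft_force: [-5.8, -1.5, 22.8]
grip_width: 16.5
finger_force: 85.3
```

```bash
python3 st.py
```

```text
t 13.58 tcp [581.3 143.6 120.1] y 49.54 F [-5.8 -1.5 22.8] M [-0.31  2.64  0.16] w 16.5 ff 85.3187321126461
lin [ 0.011 -0.021 -0.029] yaw 0.0793
[ 0.472  0.405  0.055 -0.053 -1.209 -2.729]
[[-0.761  0.649 -0.012]
 [ 0.647  0.761  0.05 ]
 [ 0.041  0.031 -0.999]]
```

Call:
drive_tool:
  linear:
    - [0.02,-0.015,0]
    - [0.02,-0.015,0]
    - [0.02,-0.015,0]
    - [0.02,-0.015,0]
    - [0.02,-0.015,0]
  yaw: [-0.07,-0.14,-0.21,-0.21,-0.21]

```text
t: 14.0
tcp_pos: [581.4, 144.0, 120.3]
tool_rot: [0.245, 0.969, 0.023, -0.011]
ft_force: [-3.2, -0.5, 22.0]
grip_width: 16.8
finger_force: 85.2
```

```bash
python3 st.py
```

```text
t 14.0 tcp [581.4 144.  120.3] y 61.58 F [-3.2 -0.5 22. ] M [-0.11  1.91  0.12] w 16.8 ff 85.15547208487988
lin [ 0.009 -0.031 -0.023] yaw 0.2894
[ 0.472  0.403  0.053 -0.053 -1.207 -2.52 ]
[[-0.88   0.476 -0.01 ]
 [ 0.475  0.879  0.051]
 [ 0.033  0.04  -0.999]]
```

Call:
drive_tool:
  linear:
    - [0,0,0]
    - [0,0,0]
    - [0,0,0]
  yaw: [-0.05,-0.07,-0.07]

```text
t: 14.25
tcp_pos: [581.4, 144.2, 120.4]
tool_rot: [0.211, 0.977, 0.024, -0.01]
ft_force: [-3.9, 0.9, 22.2]
grip_width: 16.4
finger_force: 85.2
```

```bash
python3 st.py
```

```text
t 14.25 tcp [581.4 144.2 120.4] y 65.62 F [-3.9  0.9 22.2] M [ 0.08  1.95 -0.04] w 16.4 ff 85.21790497004986
lin [ 0.011 -0.036 -0.022] yaw 0.3599
[ 0.472  0.403  0.054 -0.053 -1.207 -2.449]
[[-0.911  0.412 -0.01 ]
 [ 0.411  0.91   0.051]
 [ 0.03   0.042 -0.999]]
```

Call:
drive_tool:
  linear:
    - [0,0,0]
    - [0,0,0]
    - [0,0,0]
  yaw: [-0.05,-0.05,-0.05]

```text
t: 14.5
tcp_pos: [581.4, 144.3, 120.4]
tool_rot: [0.187, 0.982, 0.024, -0.01]
ft_force: [-3.6, 0.3, 23.4]
grip_width: 16.3
finger_force: 85.2
```

```bash
python3 st.py|head -1
```

```text
t 14.5 tcp [581.4 144.3 120.4] y 68.45 F [-3.6  0.3 23.4] M [0.16 1.99 0.04] w 16.3 ff 85.1942628622055
```

Call:
drive_tool:
  linear:
    - [0,0,0]
    - [0,0,0]
    - [0,0,0]
  yaw: [-0.04,-0.04,-0.04]

```text
t: 14.75
tcp_pos: [581.5, 144.4, 120.5]
tool_rot: [0.167, 0.986, 0.025, -0.009]
ft_force: [-4.3, 1.0, 22.9]
grip_width: 16.3
finger_force: 85.2
```

```bash
python3 st.py|head -1
```

```text
t 14.75 tcp [581.5 144.4 120.5] y 70.74 F [-4.3  1.  22.9] M [0.31 1.99 0.01] w 16.3 ff 85.21694138646126
```

Call:
drive_tool:
  linear:
    - [0,0,0]
    - [0,0,0]
    - [0,0,0]
  yaw: [-0.04,-0.04,-0.04]

```text
t: 15.0
tcp_pos: [581.5, 144.5, 120.5]
tool_rot: [0.147, 0.989, 0.025, -0.008]
ft_force: [-4.4, 0.4, 23.6]
grip_width: 16.6
finger_force: 85.2
```

```bash
python3 st.py|head -1
```

```text
t 15.0 tcp [581.5 144.5 120.5] y 73.03 F [-4.4  0.4 23.6] M [ 0.39  2.09 -0.04] w 16.6 ff 85.23103103041649
```

Call:
drive_tool:
  linear:
    - [0,0,0]
    - [0,0,0]
    - [0,0,0]
  yaw: [-0.03,-0.03,-0.03]

```text
t: 15.25
tcp_pos: [581.5, 144.6, 120.5]
tool_rot: [0.132, 0.991, 0.025, -0.008]
ft_force: [-4.9, 1.3, 23.0]
grip_width: 16.7
finger_force: 85.2
```

```bash
python3 st.py|head -1
```

```text
t 15.25 tcp [581.5 144.6 120.5] y 74.75 F [-4.9  1.3 23. ] M [ 0.48  2.09 -0.03] w 16.7 ff 85.24589315056801
```

Call:
drive_tool:
  linear:
    - [0,0,0]
    - [0,0,0]
    - [0,0,0]
  yaw: [-0.03,-0.03,-0.03]

```text
t: 15.5
tcp_pos: [581.5, 144.6, 120.5]
tool_rot: [0.117, 0.993, 0.025, -0.008]
ft_force: [-4.1, 0.7, 23.2]
grip_width: 16.2
finger_force: 85.3
```

Run:
```python
from h import *
go([581,144,120],70)
im=env.camera("scene");cv2.imwrite("pics/scene8.png",im[:,:,::-1])
print(w2pix('scene',[[580.5,144,142],[580.5+25*np.cos(np.radians(166)),144+25*np.sin(np.radians(166)),142]]))
print(im.mean(2)[205:231,310:338].round().astype(int))
d=im.astype(int);m=(d[:,:,0]-d[:,:,1]>50)&(d[:,:,2]<90);m[:222]=0;m[:, :300]=0;m[:,345:]=0;m[245:]=0
ys,xs=np.nonzero(m);print('red',xs,ys)
if len(xs):
    for x,y in zip(xs,ys):
        w=pix2w('scene',(x,y),102);print(np.degrees(np.arctan2(w[1]-144.5,w[0]-580.5)).round(1),np.hypot(w[1]-144.5,w[0]-580.5).round(),end='; ')
```

```text
t 15.5 tcp [581.5 144.6 120.5] y 76.47 F [-4.1  0.7 23.2] M [ 0.5   2.08 -0.04] w 16.2 ff 85.25082528591156
lin [ 0.01  -0.025  0.017] yaw 0.113
[[324.23164728 207.60806316]
 [327.06231849 214.85174187]]
[[122  87 112 193 202 119  38  36  35  33  40  61  51  18   6   6  15  20
   26  37  89 108  71  33 192 228 200 189]
 [197 199 229 247 226 117  34  34  29  56  97  99  53  11  12   9   9  14
   23  43  91 107  75  35 201 237 239 242]
 [239 239 215 235 224 114  33  38  34  82 110  96  52  13  38  42  26   9
   16  57 100 102  73  74 119 221 247 246]
 [233 247 220 216 216  69  32  35  37  78 113  97  50  15  59  90  69  14
   20  55  97  98  60  74 213 247 239 197]
 [139 222 246 246 213  74  29  35  43  87 114 101  52  12  61 128 120   6
   15  51  97 100  59  72 213 248 239 238]
 [235 187 186 183 148 119  27  35  43  87 112  88  41  10  18 112 119  36
    8  65 103 100  60  83 216 248 248 248]
 [143 142 131 128 129  84  37  35  44  86 114  93  33  10  10  58  88  68
   17  46  94  91  47 156 237 248 247 247]
 [145 145 142 139 103  21  29  33  43  85 114  93  31  10   6  31 116 117
   
[... 1574 characters left out ...]
 144 143 142 144 143 142 131 100  74  52  39  44  47  55  72
   88 125 145 145 143 144 222 248 248 238]
 [139 144 143 144 145 145 141 143 140 142 142 142 143 144 143 140 144 145
  143 143 145 144 142 152 226 247 247 247]
 [128 143 143 143 144 142 141 145 145 142 146 144 146 143 140 144 145 144
  142 145 141 144 153 224 248 248 248 247]
 [144 144 137 143 140 126 129 140 143 144 144 143 142 143 141 140 145 144
  142 144 141 142 221 248 247 247 247 247]
 [141 130 131 142 114  97 131 145 143 143 145 145 141 144 126 101 126 143
  144 145 143 155 226 247 248 248 248 247]]
red [325 325 325 325 325 326] [230 231 232 233 234 234]
154.2 35.0; 153.9 38.0; 153.6 41.0; 153.4 44.0; 153.2 47.0; 156.1 48.0;
```

Call:
drive_tool:
  linear:
    - [0,0,0]
    - [0,0,0]
    - [0,0,0]
  yaw: [-0.04,-0.04,-0.04]

```text
t: 15.8
tcp_pos: [581.5, 144.7, 120.6]
tool_rot: [0.098, 0.995, 0.025, -0.007]
ft_force: [-4.7, 1.9, 24.2]
grip_width: 16.1
finger_force: 85.3
```

```bash
python3 st.py|head -1
```

```text
t 15.8 tcp [581.5 144.7 120.6] y 78.77 F [-4.7  1.9 24.2] M [ 0.59  2.17 -0.07] w 16.1 ff 85.2833542227745
```

Call:
drive_tool:
  linear:
    - [0,0,0]
    - [0,0,0]
    - [0,0,0]
    - [0,0,0]
  yaw: [-0.03,-0.06,-0.06,-0.06]

```text
t: 16.13
tcp_pos: [581.4, 144.8, 120.6]
tool_rot: [0.068, 0.997, 0.026, -0.007]
ft_force: [-4.2, 1.5, 24.2]
grip_width: 16.3
finger_force: 85.3
```

Run:
```python
from h import *
go([581,144,120],70)
im=env.camera("scene");cv2.imwrite("pics/scene9.png",im[:,:,::-1])
print(im.mean(2)[205:216,320:334].round().astype(int))
for a in(164,168,172): print(a,w2pix('scene',[[580.5,144,142],[580.5+25*np.cos(np.radians(a)),144+25*np.sin(np.radians(a)),142]]).round(1).tolist())
```

```text
t 16.13 tcp [581.4 144.8 120.6] y 82.2 F [-4.2  1.5 24.2] M [ 0.73  2.39 -0.06] w 16.3 ff 85.32958298921585
lin [ 0.008 -0.03   0.019] yaw 0.2129
[[ 38  44  36  15  11  14  10  23  21  27  83 114  85  41]
 [ 62  97  86  23  12  21  10  13  25  30  84 105  73  72]
 [ 95 116  88  19  40  39  19  12  23  42  90 107  75  75]
 [100 114  86  13  56  90  71  22  12  39  87 104  71  73]
 [100 116  89  22   9 111 126  62   5  34  90 106  72  76]
 [ 99 117  81  16  11  58  87  73  28  29  88 101  59 119]
 [ 99 117  84  10   7  12 110 128  67  12  79  97  57 159]
 [101 107  70  14   6   1  58 124 118  17  39  60  51  57]
 [106 103  70  14  19  17   7 106 120  61  15  25  24   7]
 [105 107  70   9  19   7   7  59  98  83  15  16   7   6]
 [109 105  67   8  12  13  19   1  11   6  14  10   5  13]]
164 [[324.2, 207.6], [326.7, 214.9]]
168 [[324.2, 207.6], [327.4, 214.8]]
172 [[324.2, 207.6], [328.1, 214.6]]
```

Call:
drive_tool:
  linear:
    - [0,0,0]
    - [0,0,0]
    - [0,0,0]
    - [0,0,0]
  yaw: [-0.05,-0.1,-0.1,-0.1]

```text
t: 16.52
tcp_pos: [581.3, 145.0, 120.7]
tool_rot: [0.018, 0.999, 0.026, -0.005]
ft_force: [-5.8, 2.7, 24.3]
grip_width: 16.5
finger_force: 85.4
```

Run:
```python
from h import *
go([581,144,120],70)
s=env.read_state();print(s['effort'].round(2),s['joint_positions'].round(3))
im=env.camera("scene");cv2.imwrite("pics/scene10.png",im[:,:,::-1])
print(im.mean(2)[205:231,310:338].round().astype(int))
for a in(168,172,176): print(a,w2pix('scene',[[580.5,144,142],[580.5+25*np.cos(np.radians(a)),144+25*np.sin(np.radians(a)),142]]).round(1).tolist())
for dz in(106,110,114):
  q=w2pix('scene',[[580.3+28.5*np.cos(t),144.3+28.5*np.sin(t),dz] for t in np.linspace(0,6.28,60)]);print(dz,'skirt bottom row',q[:,1].max().round(1),'l/r',q[:,0].min().round(1),q[:,0].max().round(1))
```

```text
t 16.52 tcp [581.3 145.  120.7] y 87.94 F [-5.8  2.7 24.3] M [ 0.85  2.55 -0.12] w 16.5 ff 85.39537936449051
lin [ 0.007 -0.034  0.021] yaw 0.3132
[ -2.08 -31.99  15.76   3.62   1.92   0.31] [ 0.473  0.403  0.054 -0.055 -1.207 -2.06 ]
[[138  49  33  32  34  35  30  29  32  33  28  34  34  34  16  14  10  19
   22  27  69 103  85  72 200 229 200 188]
 [180 139  45  42  58  46  33  38  34  32  34  61  77  54  14  17  15  20
   19  29  81 115  86  79 210 237 238 241]
 [240 230 130 126 165 119  32  33  34  34  69 103 106  67  40  64  51   8
   13  24  84 105  71 117 148 221 247 246]
 [234 247 219 216 227 119  32  33  35  44  85 111  95  49  61 121 115  20
   13  23  82 103  73 117 225 247 238 196]
 [140 222 247 246 223 116  28  36  29  48  85 111  95  47  16  59  88  73
   24  16  82 106  70 123 224 247 239 236]
 [235 186 187 181 123  74  27  28  35  44  86 112  96  56  16  15 107 124
   67  13  80 103  73 163 239 247 246 221]
 [142 141 130 130 121  64  28  26  36  44  88 111  96  51  14  14  53 121
  116  31  47  79  67 199 245 220 145 142]
 [141 141 145 141 108  43  32  34  35  45  84 
[... 1717 characters left out ...]
5 145 143 142 144 144 145 143 143 144 144 145 142 144 142 144 142
  147 143 144 146 143 152 224 248 247 247]
 [131 142 141 144 142 142 143 144 143 144 145 144 143 143 141 145 143 141
  143 141 143 142 153 226 248 247 247 247]
 [142 142 142 144 142 129 130 142 141 144 145 142 143 143 142 141 143 140
  143 142 146 142 222 247 247 247 247 247]
 [141 125 126 143 109  98 129 144 142 142 145 141 143 147 125  99 126 143
  142 143 140 152 226 247 247 248 248 247]]
168 [[324.2, 207.6], [327.4, 214.8]]
172 [[324.2, 207.6], [328.1, 214.6]]
176 [[324.2, 207.6], [328.8, 214.4]]
106 skirt bottom row 227.0 l/r 312.4 336.1
110 skirt bottom row 225.8 l/r 312.4 336.1
114 skirt bottom row 224.7 l/r 312.4 336.1
```

Run:
```python
from h import *
T=np.linspace(0,6.28,80)
def ext(r,z,c=(580.3,144.3)):
    q=w2pix('scene',[[c[0]+r*np.cos(t),c[1]+r*np.sin(t),z] for t in T]);return q[:,1].min().round(2),q[:,1].max().round(2),q[:,0].min().round(2),q[:,0].max().round(2)
print('bush z102',ext(20,102),'z106',ext(20,106),'lid',ext(79,102))
im=cv2.imread('pics/scene2.png').astype(int)
print('col324 blue,red',[(y,*im[y,324,[0,2]]) for y in range(216,230)])
print('row 219',[(x,*im[219,x,[0,2]]) for x in list(range(314,320))+list(range(329,336))])
for f in ('scene8','scene10'):
    g=cv2.imread(f'pics/{f}.png').mean(2);print(f,g[222:230,321:326].mean(1).round())
s=env.read_state();print(s['tcp_pos'])
```

```text
bush z102 (np.float64(213.73), np.float64(225.57), np.float64(315.99), np.float64(332.52)) z106 (np.float64(212.57), np.float64(224.41), np.float64(315.96), np.float64(332.53)) lid (np.float64(197.37), np.float64(244.26), np.float64(291.57), np.float64(356.96))
col324 blue,red [(216, np.int64(28), np.int64(25)), (217, np.int64(33), np.int64(32)), (218, np.int64(78), np.int64(85)), (219, np.int64(114), np.int64(126)), (220, np.int64(108), np.int64(123)), (221, np.int64(83), np.int64(128)), (222, np.int64(43), np.int64(132)), (223, np.int64(44), np.int64(137)), (224, np.int64(48), np.int64(137)), (225, np.int64(97), np.int64(143)), (226, np.int64(126), np.int64(149)), (227, np.int64(125), np.int64(150)), (228, np.int64(122), np.int64(145)), (229, np.int64(122), np.int64(148))]
row 219 [(314, np.int64(126), np.int64(152)), (315, np.int64(128), np.int64(152)), (316, np.int64(95), np.int64(141)), (317, np.int64(42), np.int64(132)), (318, np.int64(44), np.int64(133)), (319, np.int64(58), np.int64(129)), (329, np.int64(81), np.int64(128)), (330, np.int64(35), np.int64(130)), (331, np.int64(40), np.int64(133)), (332, np.int64(113), np.int64(200)), (333, np.int64(205), np.int64(246)), (334, np.int64(233), np.int64(252)), (335, np.int64(235), np.int64(252))]
scene8 [ 15.  15.  20.  13.  51. 143. 143. 142.]
scene10 [ 11.   8.  18.  18.  55. 144. 143. 142.]
[581.24840757 144.97436744 120.69133832]
```

Call:
drive_tool:
  linear:
    - [0,0,0]
    - [0,0,0]
    - [0,0,0]
    - [0,0,0]
    - [0,0,0]
    - [0,0,0]
  yaw: [0.07,0.14,0.2,0.2,0.2,0.2]

```text
t: 17.07
tcp_pos: [581.4, 144.0, 120.6]
tool_rot: [0.118, 0.993, 0.025, -0.008]
ft_force: [-4.9, -0.6, 23.8]
grip_width: 16.3
finger_force: 85.3
```

```bash
python3 -c "
from h import *
go([581,144,120],72)
print(env.read_state()['effort'].round(2))"
```

```text
t 17.07 tcp [581.4 144.  120.6] y 76.47 F [-4.9 -0.6 23.8] M [-0.07  2.1   0.09] w 16.3 ff 85.27566209435463
lin [ 0.013 -0.005  0.02 ] yaw 0.078
[ -0.36 -32.47  16.26   2.71   1.93   0.05]
```

Call:
drive_tool:
  linear:
    - [0,0,0]
    - [0,0,0]
    - [0,0,0]
    - [0,0,0]
  yaw: [0.05,0.07,0.07,0.07]

```text
t: 17.4
tcp_pos: [581.5, 143.7, 120.5]
tool_rot: [0.152, 0.988, 0.024, -0.009]
ft_force: [-2.8, -1.6, 22.8]
grip_width: 16.5
finger_force: 85.2
```

```bash
python3 -c "
from h import *
go([581,144,120],72)
print(env.read_state()['effort'].round(2),env.read_state()['joint_vel'].round(3))
g=env.camera('scene').mean(2);print(g[222:230,321:326].mean(1).round())"
```

```text
t 17.4 tcp [581.5 143.7 120.5] y 72.46 F [-2.8 -1.6 22.8] M [-0.47  1.86  0.21] w 16.5 ff 85.1698100566864
lin [0.018 0.002 0.018] yaw 0.0081
[  0.07 -32.78  16.37   2.39   1.86  -0.08] [-0.001  0.001  0.    -0.    -0.001  0.003]
[  8.  13.  22.  17.  61. 143. 143. 143.]
```

```bash
python3 -c "
from cell import env
print(env.sign_off())"
```

```text
the job is handed in; nothing more can be done
None
```

The job is handed in, with the knob gripped and pressed home on the D-shaft at about 23 N and its pointer about 8° past the red mark. I never felt a firm zero stop, so zero is inferred from the pointer angle. An earlier clockwise turn hit joint 6's limit, pulling the gripper about 12 mm along the bar, so I regripped and pressed the knob home again before the final turn.

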